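# Set the doorbell chime's selector wheel and test it

### The job

On the doorbell chime, flick the selector wheel clockwise (seen from above) with a fingertip, click by click, until the brass lobe clicks into place at the red pointer, without letting it run past. Then press the chrome doorbell button right down, not before the wheel is set, and let go. Only push and press: nothing needs to be picked up, and the tumblers, decanter and ice scoop must stay where they stand.

Things in the scene. Friction and masses are not known exactly. Their poses are not given: they have to be found in the camera images.
- chime: White doorbell chime housing, fixed to the shelf, a block 170 (its x) by 140 (its y) by 36 mm high. Origin at the centre of its underside; z up; its x axis runs through the wheel's axis to the red pointer.
- wheel_axis (a point): Point on the vertical axis of the selector wheel, which lies flat on top of the housing, centred on it; the point is at the height of the lobes' tops, 62 mm above the shelf. The wheel has a black hub (radius 34 mm, top 50 mm above the shelf, steel cap of radius 16 mm up to 56 mm) and six upright spoke-like lobes 60 degrees apart, five black and one brass.
- brass_lobe (a point): Top of the brass lobe near its outer end, 56 mm from the wheel's axis; turns with the wheel. All six lobes are 12 mm thick, reach out to 62 mm from the axis and stand from 38 to 62 mm above the shelf; between them a finger can reach down to the housing's top, 36 mm above the shelf.
- pointer (a point): Tip of the flat red pointer on the housing's top, 68 mm from the wheel's axis along the chime's +x; it marks where the brass lobe must rest. At every click the lobes point at it and every 60 degrees round from it. At the start the brass lobe is two to four clicks short of it (settling in the first moments, or rarely balanced half-way between two clicks).
- selector (a joint): Angle of the wheel, grows clockwise seen from above. It seats at 0, 1.047, 2.094, 3.142, 4.189 (brass lobe at the pointer) and 5.236 rad; stops just outside these. Pushed past half a click, it runs on by itself to the next seat; pushed less, it springs back. That takes about 2 to 4 N at a lobe's outer end.
- bell (a joint): Travel of the chrome button, 0 up, 0.006 m fully pressed; grows as pressed down. The spring takes about 5 N fully down and brings it back up.
- bell_top (a point): Centre of the top face of the chrome button (32 mm across), which faces up in a dark round housing fixed to the shelf.
- tumbler0: Smoky grey glass tumbler, 78 mm across, 88 mm high, loose; origin at the centre of its underside. Not to be touched.
- tumbler1: A second tumbler of the same kind.
- decanter: Empty teardrop glass decanter, 120 mm across, 215 mm high, loose; origin at the centre of its underside. Not to be touched.
- scoop: Matte black ice scoop, 170 mm long, 30 mm high, lying loose; origin at the underside of the pan, handle to its -x. Not to be touched.
Mind the look-alikes: they are no part of the job. Of the things like the chime, leave any that is turquoise; of the rest the larger one is meant. Several things look just like the part that bears bell: the one meant starts farthest from the robot's base.

How it is judged (in metres and radians):
On the way, in this order (a step that is already met when the one before it is completed fails the run):
1. the brass lobe is seated at the red pointer (value of joint selector between 4.039 and 4.339 rad and velocity of joint selector between -0.3 and 0.3 rad/s), for 0.3 s.
2. the chrome button is pressed down (value of joint selector between 4.039 and 4.339 rad and value of joint bell above 0.0045 m), for 0.05 s.
At the end, for the whole second after the job is handed in: The wheel rests with the brass lobe at the pointer (joint within 0.15 rad of 4.189), the button has been pressed at least 4.5 mm after that and is up again (under 1.5 mm), and tumblers, decanter and scoop are within 15 mm of where they stood (value of joint selector between 4.039 and 4.339 rad and value of joint bell below 0.0015 m and distance of each of tumbler0, tumbler1, decanter, scoop from where it was at the start of the episode below 0.015 m); the robot touches nothing.
It fails at once if the wheel runs past the pointer by more than half a click (value of joint selector above 4.789 rad).
It fails at once if the button is pressed while the brass lobe is not at the pointer (value of joint bell above 0.003 m and not (value of joint selector between 3.839 and 4.539 rad)).
It fails at once if a tumbler, the decanter or the scoop is shifted, lifted or tipped (distance of any of tumbler0, tumbler1, decanter, scoop from where it was at the start of the episode above 0.015 m or angle between any of tumbler0, tumbler1, decanter, scoop's own z axis and vertical above 0.25 rad).
It also fails if it takes over 62 s, if anything falls off the work surface, if the arm or the gripper's body presses on something with over 40 N, if the wrist force passes 120 N, or if a joint passes its speed limit or range.

### The arm

A 6-joint arm with a two-finger parallel gripper is mounted at the origin on the work surface. World frame = base frame: x ahead of the robot, y to its left, z up, the work surface at z = 0. Lengths are in mm, angles in rad, forces in N, time in s.
With the tool pointing down it reaches from about 350 to 875 mm from the base axis. Payload 4.2 kg.
Tool frame: the origin (TCP) lies midway between the tips of the shut fingers; the grasp point (between the pads) lies 19 mm behind it; y points along the fingers, x is the direction in which the jaws open and shut, and the axes are right-handed (so a half turn about y gives the same grasp; the last joint's range is limited). The gripper opens to 85 mm and grips with 20 to 120 N. Pads are 22 mm wide; open, the fingers measure 114 mm over their backs; the gripper's body (76 mm by 85 mm) begins 54 mm behind the grasp point. The pads swing forward as they close: fully open they stand 13 mm farther back than shut.
Start: joints at [-0.868, 0.385, 0.008, 0, -1.194, -0.259], TCP at [268.371, -564.426, 231.312] pointing down, gripper open.
Joint ranges: [-3.14, 3.14], [-1.21, 2.06], [-1.07, 1.41], [-3.16, 2.05], [-2.99, -0.16], [-3.1, 3.1]. Speed limits (rad/s): [2.79, 2.79, 3.14, 3.14, 3.14, 3.14].

### API

Orientations are given as a unit quaternion [x, y, z, w].
In Python, from bench import read_state, get_image, job_done gives the robot as it stands.
- The arm moves only by the tool play_rows, never from a script. Its argument "series" is a list of rows, each a list of 7 numbers: the shift along the tool's x, y, z in m, then the turn, a rotation vector about the tool's x, y, z in rad, then the finger opening in m, from 0 to 0.0854. In form: [[x, y, z, wx, wy, wz, claw], ...]. A call has 1 to 10 rows; each row shifts and turns the pose as measured when the row begins, along the tool's axes as they then stand; what a row does not reach is not made up. A row lasts 1/10 s, in which the tool goes at most 50 mm and 8.59 degrees, less where a joint would pass 70% of its speed; a pose out of reach is approached as far as the arm can. A call with a gripper value outside its range is refused whole. The fingers move at their own pace and stop on an object; the grip force is fixed at half the most. Time passes only in rows, so rows that do not move let the fingers close. It gives the time, the measured TCP pose, the force and the opening at its end, in the units of the state.
- read_state(): the state, without advancing time (a new reading comes with each control period).
- get_image(name): name is "side" or "top"; returns a dict with "color" (420x560x3 uint8, red, green, blue), "intrinsics" (3x3 intrinsics, pixels), "D" ([k1, k2, p1, p2, k3] as OpenCV has them; the pictures are not rectified), "origin" and "orientation" of the camera in the world. Camera axes: x right, y down, z forward; pixel columns grow to the right and rows downward; lengths in mm; the calibration is good to about 2 mm. A picture is of the moment at which its call begins. There is no depth.
- job_done(): hands the job in, once; it reports no verdict.
The state is a dict: "clock": time; "joints": joint angles; "joint_vel": joint speeds; "joint_efforts": joint torques, N m; "position": TCP position; "ee_rot": TCP orientation; "contact_force": force on the tool from outside, world axes, zero at the start; "wrist_torque": the same for the moment, N m; "gripper_width": finger opening in mm.
Only numpy, scipy, OpenCV 4.12 (cv2) and the standard library are available. Lean on these libraries where they do the work, as an engineer would, in place of code of your own. Each camera call takes 0.05 s, during which the arm holds its last target. There are 200 camera calls.

## Working session

There is one attempt and no reset: what is moved stays moved. The work goes in short steps, Python scripts to look and compute and a tool call to move; the robot and the scene stay as the last step left them, time stands still between calls to the robot, and variables do not carry over. Pictures are saved under pics/ and viewed, about 8 in all and at most 12, crops included, and the job is handed in when it is done.

Besides the shell and the picture viewer there is one more tool, called as name(argument=value, ...), one argument or row to a line, values as JSON. play_rows: Moves the arm, as the interface text tells. Its arguments: {"type":"object","properties":{"series":{"type":"array","items":{"type":"array","items":{"type":"number"}}}},"required":["series"]}

```bash
mkdir -p pics
cat > h.py <<'E'
import numpy as np, cv2
from bench import read_state, get_image, job_done
from scipy.spatial.transform import Rotation as R
def snap(n,f):
    d=get_image(n); cv2.imwrite(f'pics/{f}.png',d['color'][:,:,::-1]); np.save(f'pics/{f}.npy',d,allow_pickle=True); return d
def load(f): return np.load(f'pics/{f}.npy',allow_pickle=True).item()
def rot(d):
    o=np.array(d['orientation'],float); return o if o.shape==(3,3) else R.from_quat(o).as_matrix()
def plane(d,px,z):
    p=cv2.undistortPoints(np.array(px,float).reshape(-1,1,2),np.array(d['intrinsics'],float),np.array(d['D'],float)).reshape(-1,2)
    v=np.c_[p,np.ones(len(p))]@rot(d).T; o=np.array(d['origin'],float)
    return o+v*((z-o[2])/v[:,2:])
def proj(d,P):
    M=rot(d); rv=cv2.Rodrigues(M.T)[0]; t=-M.T@np.array(d['origin'],float)
    return cv2.projectPoints(np.array(P,float).reshape(-1,1,3),rv,t,np.array(d['intrinsics'],float),np.array(d['D'],float))[0].reshape(-1,2)
E
python3 - <<'E'
from h import *
for n in('top','side'):
    d=snap(n,n+'0'); print(n,d['origin'],np.round(d['orientation'],3).tolist(),d['intrinsics'])
print(read_state())
E
```

```text
top [ 417.41278823   67.70706742 1119.43125318] [-0.698, 0.712, -0.051, 0.052] [[512.37818807   0.         282.36815905]
 [  0.         512.37818807 215.42128148]
 [  0.           0.           1.        ]]
side [496.69413331 811.44694671 721.73382252] [-0.05, 0.914, -0.401, 0.021] [[401.33577739   0.         282.53602838]
 [  0.         401.33577739 209.91595269]
 [  0.           0.           1.        ]]
{'clock': 0.1, 'joints': array([-8.68378114e-01,  3.85511981e-01,  6.79059854e-03, -4.21024182e-04,
       -1.19403625e+00, -2.58601080e-01]), 'joint_vel': array([ 0.00159281, -0.00203612,  0.0044465 ,  0.00254844, -0.00060257,
       -0.00050048]), 'joint_efforts': array([-7.21950455e-04, -3.93318844e+01,  1.88929725e+01,  4.19799283e+00,
       -2.61321526e-03, -3.32596057e-07]), 'position': array([ 268.1610653 , -563.97696709,  230.32455275]), 'ee_rot': array([ 0.37712   ,  0.59809599, -0.59741572, -0.37835982]), 'contact_force': array([ 0.30764104, -0.35476501,  0.24350406]), 'wrist_torque': array([ 0.02184945,  0.05560416, -0.0150611 ]), 'gripper_width': 85.58608508902557}
```

View pics/top0.png

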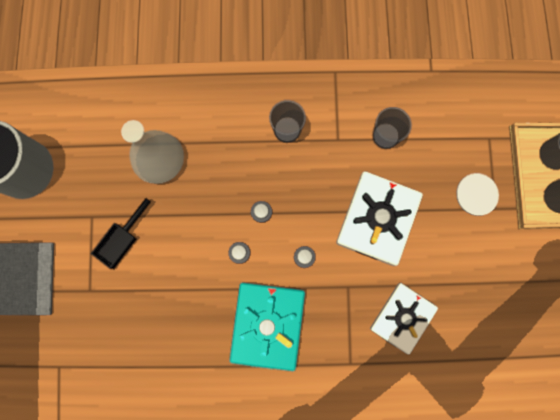

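View pics/side0.png

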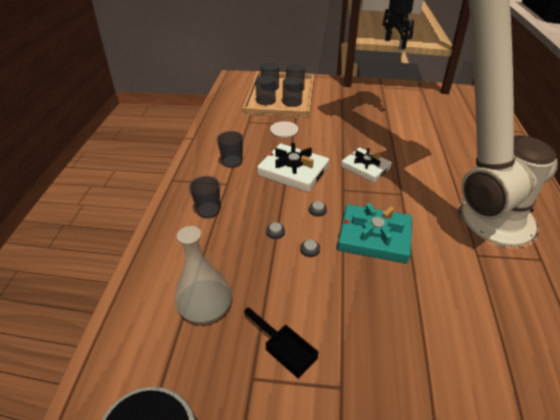

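The look-alikes, by pixel in the top view:
- **Chime:** large white at (380,218), small white at (405,319), turquoise at (268,327). The large white one is meant.
- **Buttons:** (261,211), (239,252), (304,257). The one farthest from the base, probably (261,211), is meant. I'll measure and confirm in a crop.

Run:
```python
from h import *
d=load('top0'); s=load('side0'); im=d['color']; hsv=cv2.cvtColor(im,cv2.COLOR_RGB2HSV)
roi=np.zeros(im.shape[:2],np.uint8); roi[165:270,330:428]=1
def cen(m):
    ys,xs=np.nonzero(m&(roi>0)); return np.array([xs.mean(),ys.mean()]),len(xs)
H,S,V=[hsv[...,i].astype(int) for i in range(3)]
w=((S<40)&(V>150)&(roi>0)).astype(np.uint8)
c=max(cv2.findContours(w,0,2)[0],key=cv2.contourArea); 
q=cv2.boxPoints(cv2.minAreaRect(c)); Q=plane(d,q,36); print('corners',q.round(1).tolist(),Q.round(1).tolist(),Q.mean(0),[np.linalg.norm(Q[i]-Q[i-1]).round(1) for i in range(4)])
C=Q.mean(0)
pr,n=cen(((H<6)|(H>174))&(S>180)&(V>120)); P=plane(d,[pr],37)[0]; print('ptr',pr,n,P)
br,n=cen((H>14)&(H<26)&(S>120)&(V>150)); B=plane(d,[br],62)[0]; print('brass',br,n,B)
cap=plane(d,[[382.5,216]],56)[0]; print('cap',cap)
a=lambda v:np.degrees(np.arctan2(v[1],v[0]))
for W in(C,cap): print('ptr ang',a(P-W),np.linalg.norm((P-W)[:2]),'brass ang',a(B-W),np.linalg.norm((B-W)[:2]))
# bells, shape
for b in([261,211],[239,252],[304,257]):
    x,y=b; g=cv2.cvtColor(im[y-14:y+15,x-14:x+15],cv2.COLOR_RGB2HSV); m=((g[...,1]<60)&(g[...,2]>110)); ys,xs=np.nonzero(m)
    p=[x-14+xs.mean(),y-14+ys.mean()]; L=plane(d,[p],25)[0]; print('bell',np.round(p,1),m.sum(),L.round(1),np.hypot(*L[:2]), proj(s,[L*[1,1,0]+[0,0,z] for z in(0,25,40)]).round(0).tolist())
print('tools',R.from_quat(read_state()['ee_rot']).as_matrix().round(3).tolist())
A=cv2.resize(im[155:275,215:435],None,fx=3.4,fy=3.4,interpolation=2)
cv2.imwrite('pics/cr1.png',A[:,:,::-1])
B=cv2.resize(s['color'][130:270,240:400],None,fx=4,fy=4,interpolation=2); cv2.imwrite('pics/cr2.png',B[:,:,::-1])
```

```text
corners [[336.79998779296875, 242.6999969482422], [363.5, 171.10000610351562], [423.29998779296875, 193.39999389648438], [396.70001220703125, 265.0]] [[515.1, -45.8, 36.0], [669.6, -109.3, 36.0], [618.0, -237.7, 36.0], [464.9, -171.5, 36.0]] [ 566.90876945 -141.07356124   36.        ] [np.float64(135.3), np.float64(167.1), np.float64(138.4), np.float64(166.8)]
ptr [392.11111111 185.11111111] 9 [ 637.18674333 -170.09938964   37.        ]
brass [375.63043478 233.76086957] 92 [ 529.58074977 -124.77118421   62.        ]
cap [ 567.45843755 -142.10163233   56.        ]
ptr ang -22.441339284711937 76.03612514084273 brass ang 156.40751963428718 40.732647225822625
ptr ang -21.876764338707527 75.13927761469596 brass ang 155.41414669537198 41.65409540171523
bell [260.3 210.5] 184 [589.2 116.1  25. ] 600.5254798680971 [[276.0, 232.0], [276.0, 225.0], [276.0, 221.0]]
bell [237.7 252.2] 213 [499.7 165.7  25. ] 526.5085500800297 [[310.0, 250.0], [311.0, 243.0], [311.0, 239.0]]
bell [304.  256.4] 199 [488.1  24.   25. ] 488.6877818463215 [[318.0, 211.0], [318.0, 203.0], [319.0, 199.0]]
tools [[-0.429, -0.001, -0.903], [0.903, 0.002, -0.429], [0.002, -1.0, 0.0]]
```

View pics/cr1.png

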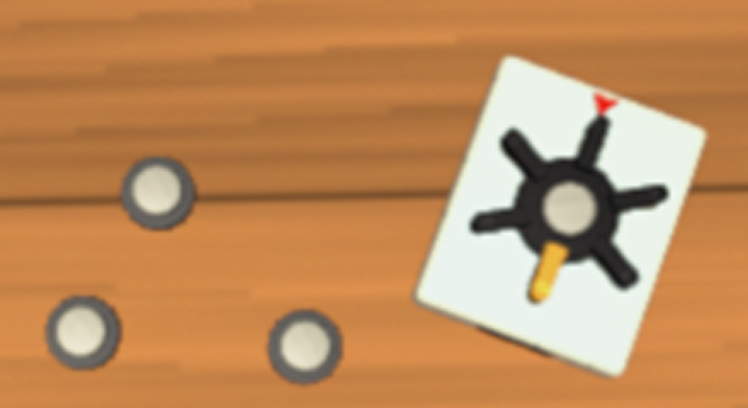

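View pics/cr2.png

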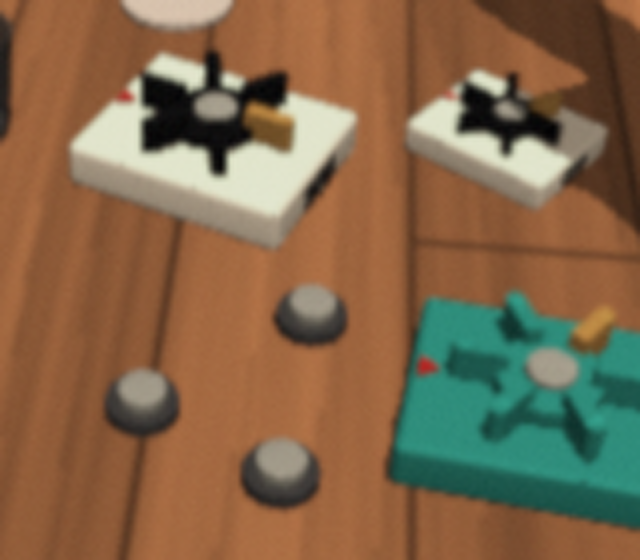

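The pictures show:
- **Chime:** the large white one has its axis at about (567,-141.5). The pointer direction is -22° and the brass lobe is opposite it, so three clicks remain.
- **Button:** the crops confirm three like buttons. The one at top-view (260,210), world (589,116), is 600 mm from the base against 527 and 489, so it is the one meant. Its top is about 25 mm high.

I'll move above the gap counter-clockwise of the brass lobe, with the fingers shut.

play_rows(
  series=[
    [0.027,0,-0.04,0,0,0,0],
    [0.027,0,-0.04,0,0,0,0],
    [0.027,0,-0.04,0,0,0,0],
    [0.027,0,-0.04,0,0,0,0],
    [0.027,0,-0.04,0,0,0,0],
    [0.027,0,-0.04,0,0,0,0],
    [0.027,0,-0.04,0,0,0,0],
    [0.027,0,-0.04,0,0,0,0],
    [0.027,0,-0.04,0,0,0,0],
    [0,0,0,0,0,0,0],
  ],
)

```text
clock: 1.1
position: [495.0, -177.3, 225.2]
ee_rot: [0.376, 0.597, -0.596, -0.383]
contact_force: [-0.1, -0.3, -0.7]
gripper_width: 0.1
```

```bash
cat >> h.py <<'E'
W=np.array([567,-141.5]); PA=-22.2
def go(*targets):
    s=read_state(); M=R.from_quat(s['ee_rot']).as_matrix(); p=s['position']
    print('t',round(s['clock'],2),'p',p.round(1),'F',s['contact_force'].round(1),'w',round(s['gripper_width'],1))
    f=(M@[0,1,0]); print('down axis',f.round(3),'turn to down (tool)',(M.T@np.cross(f,[0,0,-1])).round(3), 'xang',np.degrees(np.arctan2(M[1,0],M[0,0])).round(1))
    for t in targets:
        print('->',np.round(t,1),'tool mm',(M.T@(np.array(t)-p)).round(1)); p=np.array(t)
def arc(a,r=55,z=52): a=np.radians(a); return [W[0]+r*np.cos(a),W[1]+r*np.sin(a),z]
E
python3 -c "
from h import *
go(arc(187.8,z=110),arc(187.8))"
```

```text
t 1.1 p [ 495.  -177.3  225.2] F [-0.1 -0.3 -0.7] w 0.1
down axis [-0.007  0.007 -1.   ] turn to down (tool) [-0.004  0.     0.009] xang 115.1
-> [ 512.5 -149.   110. ] tool mm [ 17.2 115.3 -28.3]
-> [ 512.5 -149.    52. ] tool mm [-0.5 58.  -0.2]
```

play_rows(
  series=[
    [0.006,0.035,-0.01,-0.004,0,0.009,0],
    [0.006,0.04,-0.01,0,0,0,0],
    [0.005,0.04,-0.008,0,0,0,0],
    [0,0,0,0,0,0,0],
  ],
)

```text
clock: 1.5
position: [514.7, -148.0, 108.2]
ee_rot: [0.38, 0.598, -0.597, -0.377]
contact_force: [-0.2, -0.5, -0.8]
gripper_width: -0.0
```

```bash
python3 -c "
from h import *
d=snap('top','top1'); s=snap('side','side1')
a=cv2.resize(d['color'][150:280,320:440],None,fx=3.3,fy=3.3,interpolation=2); b=cv2.resize(s['color'][110:220,230:350],None,fx=3.3,fy=3.3,interpolation=2)
h=max(a.shape[0],b.shape[0]); o=np.zeros((h,a.shape[1]+b.shape[1],3),np.uint8); o[:a.shape[0],:a.shape[1]]=a; o[:b.shape[0],a.shape[1]:]=b
cv2.imwrite('pics/c3.png',o[:,:,::-1])
go(arc(187.8))"
```

```text
t 1.6 p [ 518.4 -149.1  113.4] F [ 0.1 -0.1  0.6] w -0.1
down axis [ 0.014 -0.002 -1.   ] turn to down (tool) [ 0.012  0.    -0.008] xang 115.3
-> [ 512.5 -149.    52. ] tool mm [ 3.2 61.3  5.9]
```

View pics/c3.png

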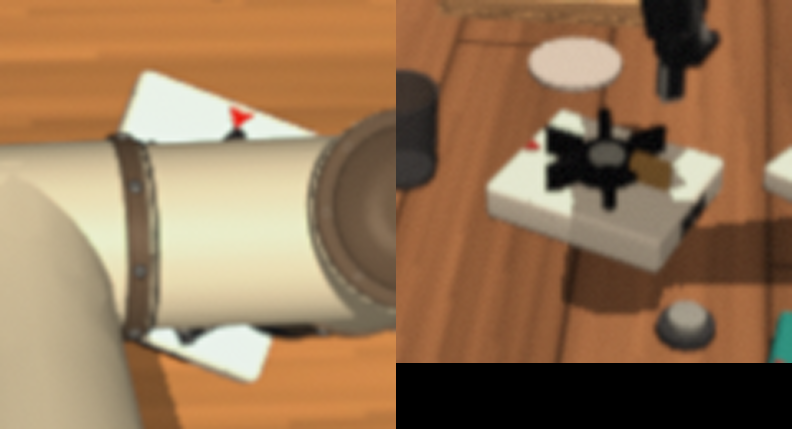

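The arm blocks the top view, but the side crop shows the shut fingertip at (670,95), above and beyond the brass lobe at (655,165), and the wheel undisturbed. Next I descend slowly into the gap.

play_rows(
  series=[
    [0.001,0.01,0.002,0.006,0,-0.004,0],
    [0.001,0.01,0.002,0.006,0,-0.004,0],
    [0.001,0.01,0.001,0,0,0,0],
    [0,0.005,0,0,0,0,0],
    [0,0,0,0,0,0,0],
    [0,0,0,0,0,0,0],
  ],
)

```text
clock: 2.2
position: [515.4, -151.0, 82.0]
ee_rot: [0.383, 0.599, -0.595, -0.376]
contact_force: [0.4, 0.1, 0.4]
gripper_width: -0.1
```

```bash
python3 -c "
from h import *
go(arc(187.8,z=70),arc(187.8))"
```

```text
t 2.2 p [ 515.4 -151.    82. ] F [0.4 0.1 0.4] w -0.1
down axis [ 0.011 -0.001 -1.   ] turn to down (tool) [ 0.009  0.    -0.005] xang 115.1
-> [ 512.5 -149.    70. ] tool mm [ 3.2 12.   1.9]
-> [ 512.5 -149.    52. ] tool mm [ 0.1 18.   0.2]
```

play_rows(
  series=[
    [0.003,0.006,0.002,0.006,0,-0.004,0],
    [0.001,0.008,0.001,0,0,0,0],
    [0,0.008,0,0,0,0,0],
    [0,0.006,0,0,0,0,0],
    [0,0,0,0,0,0,0],
    [0,0,0,0,0,0,0],
  ],
)

```text
clock: 2.8
position: [511.0, -148.3, 51.6]
ee_rot: [0.38, 0.598, -0.596, -0.378]
contact_force: [0.1, -0.5, 0.2]
gripper_width: -0.3
```

```bash
python3 -c "
from h import *
go(*[arc(187.8-a) for a in (0,12,24,36,48,60)])
s=snap('side','side2')
b=cv2.resize(s['color'][110:200,230:350],None,fx=5,fy=5,interpolation=2);cv2.imwrite('pics/c4.png',b[:,:,::-1])"
```

```text
t 2.8 p [ 511.  -148.3   51.6] F [ 0.1 -0.5  0.2] w -0.3
down axis [ 0.003  0.    -1.   ] turn to down (tool) [ 0.003  0.    -0.001] xang 115.2
-> [ 512.5 -149.    52. ] tool mm [-1.2 -0.4 -1.1]
-> [ 512.1 -137.5   52. ] tool mm [10.6  0.  -4.6]
-> [ 514.2 -126.2   52. ] tool mm [ 9.4  0.  -6.7]
-> [ 518.5 -115.5   52. ] tool mm [ 7.8  0.  -8.5]
-> [ 525. -106.   52.] tool mm [ 5.9  0.  -9.9]
-> [533.3 -98.   52. ] tool mm [  3.7   0.  -10.9]
```

View pics/c4.png

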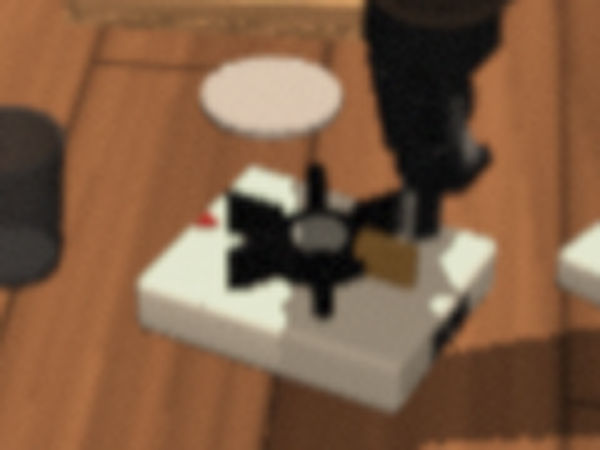

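The fingertip at (420,215) stands in the gap behind the brass lobe at (388,258). There is no contact force and the wheel has not moved. Next is the first click, along the arc.

play_rows(
  series=[
    [0.004,0,-0.003,0.003,0,-0.001,0],
    [0.005,0,-0.003,0,0,0,0],
    [0.005,0,-0.003,0,0,0,0],
    [0.005,0,-0.0035,0,0,0,0],
    [0.004,0,-0.004,0,0,0,0],
    [0.004,0,-0.0045,0,0,0,0],
    [0,0,0,0,0,0,0],
  ],
)

```text
clock: 3.55
position: [519.7, -112.3, 52.6]
ee_rot: [-0.38, -0.597, 0.597, 0.378]
contact_force: [0.7, -0.9, 0.4]
gripper_width: -0.1
```

```bash
cat >> h.py <<'E'
def nxt(a1,k):
    s=read_state(); v=s['position'][:2]-W; a0=np.degrees(np.arctan2(v[1],v[0]))%360
    print('ang',a0.round(1),'r',np.hypot(*v).round(1)); go(*[arc(a) for a in np.linspace(a0,a1,k+1)[1:]])
def look(f):
    s=snap('side',f); b=cv2.resize(s['color'][110:200,230:350],None,fx=5,fy=5,interpolation=2);cv2.imwrite(f'pics/{f}c.png',b[:,:,::-1])
    h=cv2.cvtColor(s['color'],cv2.COLOR_RGB2HSV)[110:200,230:350].astype(int)
    m=(h[...,0]>13)&(h[...,0]<27)&(h[...,1]>150); m[:18]=0; n,l,st,c=cv2.connectedComponentsWithStats(m.astype(np.uint8))
    for i in range(1,n):
        if st[i,4]>15:
            L=plane(s,[c[i]+[230,110]],57)[0]; v=L[:2]-W; print('brass?',st[i,4],(c[i]*5).round(),'ang',np.degrees(np.arctan2(v[1],v[0])).round(),'r',np.hypot(*v).round())
E
python3 -c "
from h import *
nxt(127.8,6); look('s3')"
```

```text
ang 148.3 r 55.6
t 3.55 p [ 519.7 -112.3   52.6] F [ 0.7 -0.9  0.4] w -0.1
down axis [ 0.001 -0.001 -1.   ] turn to down (tool) [ 0.001  0.    -0.002] xang 115.2
-> [ 522.  -109.9   52. ] tool mm [ 1.2  0.6 -3.1]
-> [ 524.  -107.3   52. ] tool mm [ 1.5  0.  -2.9]
-> [ 526.1 -104.7   52. ] tool mm [ 1.4  0.  -3. ]
-> [ 528.3 -102.4   52. ] tool mm [ 1.2  0.  -3.1]
-> [ 530.8 -100.1   52. ] tool mm [ 1.   0.  -3.1]
-> [533.3 -98.   52. ] tool mm [ 0.8  0.  -3.2]
brass? 72 [359. 268.] ang 123.0 r 46.0
```

play_rows(
  series=[
    [0.0025,0,-0.006,0,0,0,0],
    [0.0025,0,-0.006,0,0,0,0],
    [0.002,0,-0.006,0,0,0,0],
    [0,0,0,0,0,0,0],
    [0,0,0,0,0,0,0],
  ],
)

```text
clock: 4.1
position: [534.8, -96.7, 52.7]
ee_rot: [0.38, 0.597, -0.597, -0.378]
contact_force: [0.5, -0.8, -0.7]
gripper_width: -0.3
```

```bash
python3 -c "
from h import *
nxt(67.8,10); look('s4')"
```

```text
ang 125.7 r 55.2
t 4.1 p [534.8 -96.7  52.7] F [ 0.5 -0.8 -0.7] w -0.3
down axis [ 0.003 -0.    -1.   ] turn to down (tool) [ 0.002  0.    -0.001] xang 115.2
-> [539.6 -93.8  52. ] tool mm [ 0.5  0.7 -5.5]
-> [544.5 -91.3  52. ] tool mm [ 0.2  0.  -5.6]
-> [549.7 -89.3  52. ] tool mm [-0.4  0.  -5.5]
-> [555.1 -87.8  52. ] tool mm [-0.9  0.  -5.5]
-> [560.5 -86.9  52. ] tool mm [-1.5  0.  -5.4]
-> [566.1 -86.5  52. ] tool mm [-2.   0.  -5.2]
-> [571.6 -86.7  52. ] tool mm [-2.5  0.  -4.9]
-> [577.1 -87.4  52. ] tool mm [-3.   0.  -4.7]
-> [582.5 -88.7  52. ] tool mm [-3.5  0.  -4.3]
-> [587.8 -90.6  52. ] tool mm [-3.9  0.  -4. ]
brass? 44 [321. 276.] ang 95.0 r 48.0
```

View pics/s4c.png

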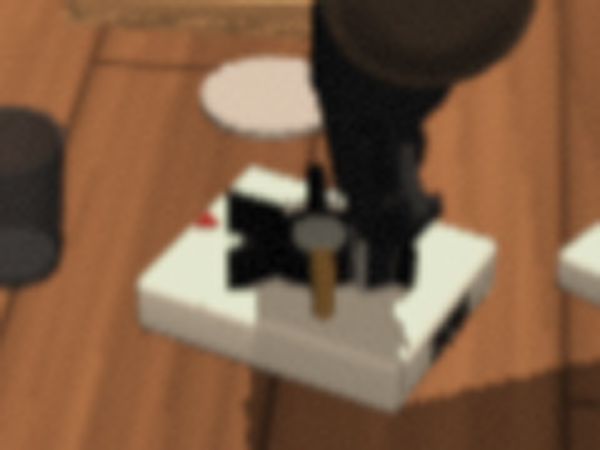

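The first click is seated: the brass lobe now points at (322,290), one seat on, with the finger behind it. Next is click 2.

play_rows(
  series=[
    [0.0005,0,-0.0055,0,0,0,0],
    [0,0,-0.0055,0,0,0,0],
    [-0.0005,0,-0.0055,0,0,0,0],
    [-0.001,0,-0.0055,0,0,0,0],
    [-0.0015,0,-0.0055,0,0,0,0],
    [-0.002,0,-0.005,0,0,0,0],
    [0,0,0,0,0,0,0],
  ],
)

```text
clock: 4.85
position: [566.0, -87.5, 51.8]
ee_rot: [-0.379, -0.596, 0.598, 0.38]
contact_force: [-0.7, -0.1, 1.1]
gripper_width: 0.2
```

```bash
python3 -c "
from h import *
nxt(67.8,5); look('s5')"
```

```text
ang 91.0 r 54.1
t 4.85 p [566.  -87.5  51.8] F [-0.7 -0.1  1.1] w 0.2
down axis [-0.004 -0.001 -1.   ] turn to down (tool) [-0.004  0.     0.   ] xang 115.1
-> [570.5 -86.6  52. ] tool mm [-1.1 -0.2 -4.4]
-> [574.9 -87.1  52. ] tool mm [-2.3 -0.  -3.8]
-> [579.3 -87.9  52. ] tool mm [-2.6 -0.  -3.6]
-> [583.6 -89.1  52. ] tool mm [-2.9 -0.  -3.4]
-> [587.8 -90.6  52. ] tool mm [-3.2 -0.  -3.2]
brass? 31 [280. 275.] ang 70.0 r 53.0
```

play_rows(
  series=[
    [-0.0015,0,-0.0045,-0.003,0,0,0],
    [-0.0025,0,-0.004,0,0,0,0],
    [-0.0025,0,-0.0035,0,0,0,0],
    [-0.003,0,-0.0035,0,0,0,0],
    [-0.002,0,-0.002,0,0,0,0],
    [0,0,0,0,0,0,0],
    [0,0,0,0,0,0,0],
  ],
)

```text
clock: 5.6
position: [590.6, -90.2, 52.4]
ee_rot: [0.38, 0.598, -0.596, -0.378]
contact_force: [-0.4, -0.2, 0.2]
gripper_width: -0.3
```

```bash
python3 -c "
from h import *
nxt(7.8,12); look('s6')"
```

```text
ang 65.3 r 56.5
t 5.6 p [590.6 -90.2  52.4] F [-0.4 -0.2  0.2] w -0.3
down axis [ 0.004  0.001 -1.   ] turn to down (tool) [ 0.004  0.    -0.001] xang 115.1
-> [594.  -93.6  52. ] tool mm [-4.6  0.4 -1.7]
-> [597.9 -96.   52. ] tool mm [-3.9  0.  -2.5]
-> [601.6 -98.8  52. ] tool mm [-4.1  0.  -2.2]
-> [ 605.1 -101.8   52. ] tool mm [-4.2  0.  -1.8]
-> [ 608.3 -105.1   52. ] tool mm [-4.4  0.  -1.5]
-> [ 611.2 -108.7   52. ] tool mm [-4.5  0.  -1.1]
-> [ 613.8 -112.5   52. ] tool mm [-4.5  0.  -0.7]
-> [ 616.  -116.5   52. ] tool mm [-4.6  0.  -0.3]
-> [ 617.9 -120.7   52. ] tool mm [-4.6  0.   0. ]
-> [ 619.5 -125.1   52. ] tool mm [-4.6  0.   0.4]
-> [ 620.7 -129.5   52. ] tool mm [-4.5  0.   0.8]
-> [ 621.5 -134.    52. ] tool mm [-4.4 -0.   1.2]
brass? 19 [236. 265.] ang 45.0 r 62.0
```

View pics/s6c.png

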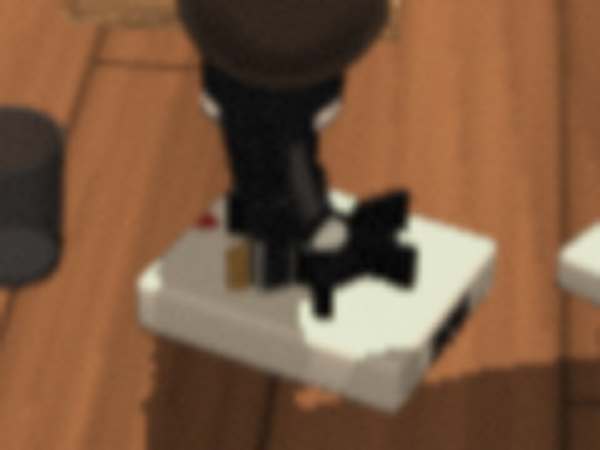

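Click 2 is seated: the brass lobe is at (238,268), one seat short of the red pointer, with the finger behind it. The last click goes gently.

play_rows(
  series=[
    [-0.0045,0,-0.002,0.003,0,0,0],
    [-0.004,0,-0.0025,0,0,0,0],
    [-0.004,0,-0.002,0,0,0,0],
    [-0.004,0,-0.002,0,0,0,0],
    [-0.0045,0,-0.0015,0,0,0,0],
    [-0.0045,0,-0.001,0,0,0,0],
    [-0.0045,0,-0.0005,0,0,0,0],
    [0,0,0,0,0,0,0],
  ],
)

```text
clock: 6.45
position: [613.1, -114.4, 51.7]
ee_rot: [-0.378, -0.596, 0.597, 0.381]
contact_force: [0.2, 0.2, 0.2]
gripper_width: -0.2
```

```bash
python3 -c "
from h import *
nxt(10,5); look('s7')"
```

```text
ang 30.4 r 53.5
t 6.45 p [ 613.1 -114.4   51.7] F [0.2 0.2 0.2] w -0.2
down axis [-0.004 -0.    -1.   ] turn to down (tool) [-0.004  0.     0.002] xang 115.1
-> [ 616.3 -117.1   52. ] tool mm [-3.8 -0.3 -1.7]
-> [ 617.9 -120.7   52. ] tool mm [-3.9 -0.   0.1]
-> [ 619.3 -124.4   52. ] tool mm [-3.9 -0.   0.3]
-> [ 620.3 -128.1   52. ] tool mm [-3.9 -0.   0.6]
-> [ 621.2 -131.9   52. ] tool mm [-3.8 -0.   0.9]
brass? 22 [267. 230.] ang 14.0 r 31.0
```

play_rows(
  series=[
    [-0.004,0,-0.0015,-0.003,0,0.002,0],
    [-0.004,0,0,0,0,0,0],
    [-0.004,0,0.0005,0,0,0,0],
    [-0.004,0,0.0005,0,0,0,0],
    [-0.002,0,0.0005,0,0,0,0],
    [0,0,0,0,0,0,0],
    [0,0,0,0,0,0,0],
  ],
)

```text
clock: 7.2
position: [623.0, -132.5, 52.2]
ee_rot: [0.381, 0.597, -0.596, -0.378]
contact_force: [0.6, -0.1, -0.1]
gripper_width: 0.1
```

```bash
python3 -c "
from h import *
nxt(10,1); look('s8')"
```

```text
ang 9.1 r 56.7
t 7.2 p [ 623.  -132.5   52.2] F [ 0.6 -0.1 -0.1] w 0.1
down axis [ 0.003 -0.001 -1.   ] turn to down (tool) [ 0.003  0.    -0.003] xang 115.1
-> [ 621.2 -131.9   52. ] tool mm [1.3 0.2 1.4]
brass? 34 [261. 217.] ang -8.0 r 36.0
```

View pics/s8c.png

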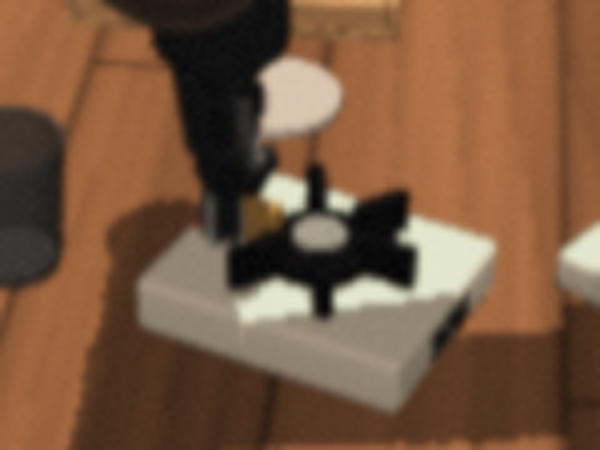

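The lobes are in the seat pattern and the brass lobe points at the pointer, behind the finger at (220,215). I'll lift straight up, go over to the button and check the wheel unobstructed.

play_rows(
  series=[
    [0,-0.015,0,0,0,0,0],
    [0,-0.03,0,0,0,0,0],
    [0,-0.03,0,0,0,0,0],
    [0.03,0,-0.0095,0,0,0,0],
    [0.04,0,-0.0125,0,0,0,0],
    [0.04,0,-0.0125,0,0,0,0],
    [0.04,0,-0.0125,0,0,0,0],
    [0.04,0,-0.0125,0,0,0,0],
    [0.04,0,-0.0125,0,0,0,0],
    [0,0,0,0,0,0,0],
  ],
)

```text
clock: 8.25
position: [588.7, 115.3, 130.3]
ee_rot: [0.381, 0.597, -0.595, -0.379]
contact_force: [0.7, -1.0, 0.2]
gripper_width: 0.0
```

```bash
python3 -c "
from h import *
d=snap('top','top9'); s=snap('side','side9')
a=cv2.resize(d['color'][160:275,215:435],None,fx=2,fy=2,interpolation=2); b=cv2.resize(s['color'][110:250,220:360],None,fx=2.4,fy=2.4,interpolation=2)
o=np.zeros((max(a.shape[0],b.shape[0]),a.shape[1]+b.shape[1],3),np.uint8); o[:a.shape[0],:a.shape[1]]=a; o[:b.shape[0],a.shape[1]:]=b
cv2.imwrite('pics/c9.png',o[:,:,::-1])
h=cv2.cvtColor(d['color'],cv2.COLOR_RGB2HSV)[165:270,330:428].astype(int); m=(h[...,0]>14)&(h[...,0]<26)&(h[...,1]>120)&(h[...,2]>90)
ys,xs=np.nonzero(m); print(len(xs))
if len(xs): v=plane(d,[[xs.mean()+330,ys.mean()+165]],62)[0][:2]-W; print('brass',np.degrees(np.arctan2(v[1],v[0])),np.hypot(*v))
go([589,116,60],[589,116,35])"
```

```text
91
brass -20.585822916508214 41.75951708190255
t 8.35 p [588.7 112.  130. ] F [-0.2 -1.1  0.3] w 0.2
down axis [ 0.003 -0.001 -1.   ] turn to down (tool) [ 0.002  0.    -0.002] xang 114.8
-> [589 116  60] tool mm [ 3.6 70.  -1.8]
-> [589 116  35] tool mm [ 0.  25.   0.1]
```

View pics/c9.png

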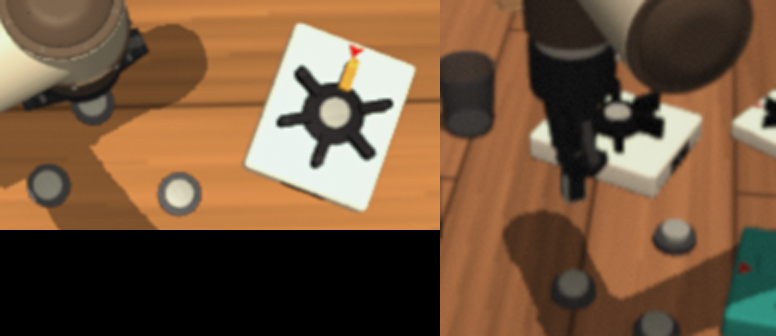

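The brass lobe is at the red pointer, measured at -20.6° against -22°, so the wheel is set. The finger is above the right button, so I descend.

play_rows(
  series=[
    [0.0035,0.03,-0.002,0.002,0,-0.002,0],
    [0,0.03,0,0,0,0,0],
    [0,0.02,0,0,0,0,0],
    [0,0.005,0,0,0,0,0],
    [0,0,0,0,0,0,0],
  ],
)

```text
clock: 8.85
position: [590.9, 111.4, 44.3]
ee_rot: [0.384, 0.595, -0.594, -0.382]
contact_force: [0.1, -1.1, 0.6]
gripper_width: -0.4
```

```bash
python3 -c "
from h import *
go([589,116,35])"
```

```text
t 8.85 p [590.9 111.4  44.3] F [ 0.1 -1.1  0.6] w -0.4
down axis [ 0.003  0.001 -1.   ] turn to down (tool) [ 0.003  0.    -0.   ] xang 114.4
-> [589 116  35] tool mm [ 5.   9.3 -0.2]
```

play_rows(
  series=[
    [0.005,0.003,0,0,0,0,0],
    [0,0.003,0,0,0,0,0],
    [0,0.003,0,0,0,0,0],
    [0,0,0,0,0,0,0],
    [0,0,0,0,0,0,0],
  ],
)

```text
clock: 9.35
position: [591.1, 115.9, 38.5]
ee_rot: [0.385, 0.597, -0.591, -0.381]
contact_force: [-0.6, 0.0, 0.1]
gripper_width: 0.0
```

```bash
python3 -c "
from h import *
go([589,116,30])"
```

```text
t 9.35 p [591.1 115.9  38.5] F [-0.6  0.   0.1] w 0.0
down axis [ 0.009  0.004 -1.   ] turn to down (tool) [ 0.01   0.    -0.001] xang 114.4
-> [589 116  30] tool mm [1.  8.4 2. ]
```

Next, down in 2 mm steps until the force shows contact.

play_rows(
  series=[
    [0.001,0.003,0.002,0.01,0,0,0],
    [0,0.003,0,0,0,0,0],
    [0,0.003,0,0,0,0,0],
    [0,0.002,0,0,0,0,0],
  ],
)

```text
clock: 9.75
position: [589.2, 116.4, 27.5]
ee_rot: [0.383, 0.594, -0.594, -0.383]
contact_force: [-0.2, -0.3, 0.3]
gripper_width: -0.0
```

play_rows(
  series=[
    [0,0.002,0,0,0,0,0],
    [0,0.002,0,0,0,0,0],
  ],
)

```text
clock: 9.95
position: [589.1, 116.4, 22.8]
ee_rot: [-0.383, -0.594, 0.594, 0.383]
contact_force: [-0.0, 1.3, -0.3]
gripper_width: 0.2
```

play_rows(
  series=[
    [0,0.002,0,0,0,0,0],
    [0,0.002,0,0,0,0,0],
  ],
)

```text
clock: 10.15
position: [589.1, 116.4, 18.8]
ee_rot: [-0.383, -0.594, 0.594, 0.383]
contact_force: [-0.6, -0.2, 3.4]
gripper_width: 0.1
```

play_rows(
  series=[
    [0,0.002,0,0,0,0,0],
    [0,0.002,0,0,0,0,0],
  ],
)

```text
clock: 10.35
position: [589.2, 116.4, 15.9]
ee_rot: [-0.383, -0.594, 0.595, 0.382]
contact_force: [-6.5, 0.4, 17.0]
gripper_width: 0.2
```

play_rows(
  series=[
    [0,0.002,0,0,0,0,0],
    [0,0.0015,0,0,0,0,0],
  ],
)

```text
clock: 10.55
position: [589.1, 116.4, 16.0]
ee_rot: [-0.383, -0.594, 0.595, 0.382]
contact_force: [-4.3, 1.0, 9.1]
gripper_width: 0.2
```

The button has hit a hard stop at z = 16. I'll release in small steps and read the spring force to confirm the travel.

play_rows(
  series=[
    [0,-0.001,0,0,0,0,0],
    [0,0,0,0,0,0,0],
  ],
)

```text
clock: 10.75
position: [589.1, 116.4, 18.3]
ee_rot: [-0.383, -0.595, 0.595, 0.381]
contact_force: [-1.6, 0.4, 4.1]
gripper_width: -0.3
```

play_rows(
  series=[
    [0,-0.002,0,0,0,0,0],
    [0,0,0,0,0,0,0],
  ],
)

```text
clock: 10.95
position: [589.2, 116.4, 20.4]
ee_rot: [-0.383, -0.595, 0.595, 0.381]
contact_force: [0.1, -0.7, 2.2]
gripper_width: -0.2
```

play_rows(
  series=[
    [0,-0.002,0,0,0,0,0],
    [0,0,0,0,0,0,0],
  ],
)

```text
clock: 11.15
position: [589.5, 116.5, 21.9]
ee_rot: [0.383, 0.595, -0.595, -0.381]
contact_force: [-0.5, -0.3, 2.1]
gripper_width: -0.3
```

play_rows(
  series=[
    [0,-0.002,0,0,0,0,0],
    [0,0,0,0,0,0,0],
  ],
)

```text
clock: 11.35
position: [589.5, 116.5, 23.3]
ee_rot: [-0.383, -0.595, 0.595, 0.382]
contact_force: [0.2, 0.0, 0.5]
gripper_width: 0.2
```

The spring force fades from about 4 N at 18.3 to zero near 22–23, and the hard stop is at 16, so the full ~6 mm of travel was used. Now lift clear and do a last check.

play_rows(
  series=[
    [0,-0.02,0,0,0,0,0],
    [0,-0.04,0,0,0,0,0],
    [0,-0.04,0,0,0,0,0],
    [0,-0.04,0,0,0,0,0],
    [0,0,0,0,0,0,0],
    [0,0,0,0,0,0,0],
    [0,0,0,0,0,0,0],
  ],
)

```text
clock: 12.05
position: [587.8, 116.0, 164.9]
ee_rot: [-0.382, -0.592, 0.597, 0.383]
contact_force: [-0.5, -0.4, 0.6]
gripper_width: 0.3
```

```bash
python3 -c "
from h import *
d=snap('top','topE'); s=snap('side','sideE'); go()
h=cv2.cvtColor(d['color'],cv2.COLOR_RGB2HSV)[165:270,330:428].astype(int); m=(h[...,0]>14)&(h[...,0]<26)&(h[...,1]>120)&(h[...,2]>90)
ys,xs=np.nonzero(m); v=plane(d,[[xs.mean()+330,ys.mean()+165]],62)[0][:2]-W; print('brass',len(xs),np.degrees(np.arctan2(v[1],v[0])))
s0=load('side0')
for n,(y0,y1,x0,x1) in dict(t0=(128,170,212,250),t1=(172,222,186,226),dec=(222,328,168,236),scoop=(300,380,238,325)).items():
    a,b=[np.float32(cv2.cvtColor(q['color'][y0:y1,x0:x1],cv2.COLOR_RGB2GRAY)) for q in(s0,s)]; print(n,np.abs(a-b).mean().round(1),cv2.phaseCorrelate(a,b))
cv2.imwrite('pics/end.png',s['color'][:,:,::-1])"
```

```text
t 12.15 p [587.2 115.8 163.9] F [-1.1 -0.5  0.1] w -0.2
down axis [-0.007 -0.005 -1.   ] turn to down (tool) [-0.008  0.    -0.001] xang 114.4
brass 91 -20.585822916508214
t0 4.3 ((0.01238569246892851, 0.5558879802835364), 0.9892411780357361)
t1 4.2 ((0.059839400278328014, -0.09319505673652628), 0.9771643075942993)
dec 6.1 ((0.004192013324370691, 0.009657881446415217), 0.9562808407677544)
scoop 4.7 ((-0.0320346822811004, -0.01736776825901387), 1.1104673168394301)
```

View pics/end.png

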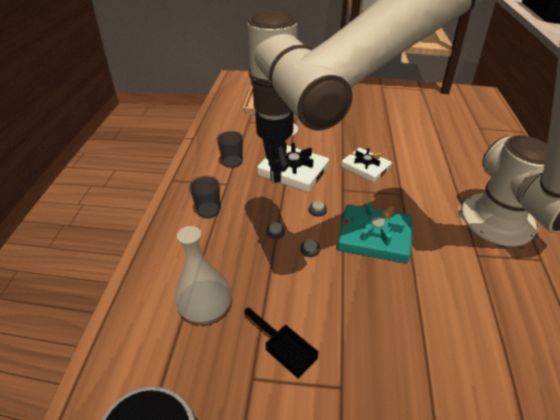

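The tumblers, decanter and scoop stand where they were. The button at (276,229) is up, the brass lobe is unchanged, and the arm is clear at z = 164.

```bash
python3 -c "
from h import *
print(job_done())"
```

```text
the job is handed in; nothing more can be done
None
```

The job is done and handed in at about 12 s on the robot's clock; `job_done()` gave no verdict. I flicked the large white chime's wheel clockwise three clicks with the shut fingertip. Then I pressed the farthest of the three like-looking buttons, which was 600 mm from the base, down to its stop and let it go.

- **Wheel:** the brass lobe measures -20.6°, against about -22° for the pointer. It read the same before and after the press.
- **Button:** it reached a hard stop at z ≈ 16 mm. On release the spring force faded out at about 22–23 mm, which is close to the full 6 mm of travel. It looks up again in the last picture.
- **Loose things:** the tumblers, decanter and scoop shifted by at most about 0.5 pixel in the side picture. That largest reading, for one tumbler, is probably noise.
- **Arm:** it ended about 140 mm above the button and touching nothing.

None of the checks failed or disagreed. The selector and bell joints cannot be read directly, so the wheel and button results rest on the pictures and the force readings.

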